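# Snap the grinding-wheel case shut

## Robot

A 6-joint arm with a two-finger parallel gripper is mounted at the origin on the work surface. World frame = base frame: x ahead of the robot, y to its left, z up, the work surface at z = 0. Lengths are in mm, angles in rad, forces in N, time in s.
With the tool pointing down it reaches from about 350 to 875 mm from the base axis. Payload 4.2 kg.
Tool frame: the origin (TCP) lies at the very end of the fingers, on their centre line; the grasp point (between the pads) lies 19 mm behind it; z points along the fingers, y is the line along which they close (so a half turn about z gives the same grasp; the last joint's range is limited). The gripper opens to 85 mm and grips with 20 to 120 N. Pads are 22 mm wide; open, the fingers measure 114 mm over their backs; the gripper's body (76 mm by 85 mm) begins 54 mm behind the grasp point. The pads swing forward as they close: fully open they stand 13 mm farther back than shut.
Start: joints at [1.59, 0.385, 0.008, 0, -1.194, -0.259], TCP at [148.411, 607.102, 231.312] pointing down, gripper open.
Joint ranges: [-3.14, 3.14], [-1.21, 2.06], [-1.07, 1.41], [-3.16, 2.05], [-2.99, -0.16], [-3.1, 3.1]. Speed limits (rad/s): [2.79, 2.79, 3.14, 3.14, 3.14, 3.14].

## Interface

Orientations are given as a unit quaternion [x, y, z, w].
In Python, from bench import arm gives the robot as it stands.
- The arm moves only by the tool servo_tool, never from a script. Its argument "rows" is a list that holds one entry, the list of rows, each a list of 7 numbers: the finger opening in mm, from 0 to 85.4, then the shift along the tool's x, y, z in mm, then the turn, a rotation vector about the tool's x, y, z in rad. A call has 1 to 10 rows; each row is the pose to reach, as a shift and turn from the pose commanded when the call began, along the tool's axes at that moment; what a row does not reach only later rows make up. A row lasts 1/8 s, in which the tool goes at most 62.5 mm and 10.7 degrees, less where a joint would pass 70% of its speed; a pose out of reach is approached as far as the arm can. A call with a gripper value outside its range is refused whole. The fingers move at their own pace and stop on an object; the grip force is fixed at half the most. Time passes only in rows, so rows that repeat a pose let the fingers close. It gives the time, the measured TCP pose, the force, the opening and the grip force at its end, in the units of the state.
- arm.read_state(): the state, without advancing time (a new reading comes with each control period).
- arm.get_image(name): name is "scene" or "top" or "wrist"; returns the picture (480x640x3 uint8, red, green, blue); there is no depth.
- arm.camera_params(name): a dict with "intrinsics" (3x3 intrinsics, pixels), "R" (3x3) and "t" (3): a world point X has camera coordinates R X + t. Camera axes: x right, y down, z forward; pixel columns grow to the right and rows downward; lengths in mm; the calibration is good to about 2 mm. A picture is of the moment at which its call begins: read the wrist's pose just before it. camera_params takes no time and is no camera call; for the wrist camera it gives the pose at the moment of the call.
- arm.job_done(): hands the job in; it is judged then, once.
The state is a dict: "clock": time; "joints": joint angles; "joint_vel": joint speeds; "joint_efforts": joint torques, N m; "position": TCP position; "ee_rot": TCP orientation; "contact_force": force on the tool from outside, world axes, zero at the start; "wrist_torque": the same for the moment, N m; "gripper_width": finger opening in mm; "grasp_force": force on a finger pad.
Only numpy, scipy, OpenCV 4.12 (cv2) and the standard library are available. Lean on these libraries where they do the work, as an engineer would, in place of code of your own. Each camera call takes 0.05 s, during which the arm holds its last target. There are 200 camera calls.

## Task

At the skate-sharpening bench, the lid of the large round wheel case has been laid on but not fastened. Press down all three black snap tabs around its rim until each is fully home, lying level, and leave it shut.

Things in the scene. Friction and masses are not known exactly. Their poses are not given: they have to be found in the camera images.
- case: Large round grinding-wheel case: grey tub 140 mm across, its lid (148 mm) lying on it, lid top 50 mm high (a 77 mm disc in the middle 3 mm higher). Fixed. Origin: centre of the underside, z up. Three black snap tabs stand around the rim; the x axis points at tab a, b and c follow at 120 and 240 degrees anticlockwise from above. A smaller case (100 mm, tabs level) is not part of the job.
- tab_a (a joint): Tab at 0 degrees: flap 40 mm long, 36 wide, 4 thick, hinged 62 mm from the case's axis, 50 mm above its origin, pointing outwards. 0 rad: sloping up and out 29 degrees, outer edge 73 mm high. 0.5 rad: home, level, top 54 mm high, outer edge 102 mm from the axis; hard stop. Press from above 90 mm from the axis (top there 70 mm high, 54 mm when home).
- tab_b (a joint): Tab at 120 degrees, same size and angles as tab a. Each tab is stiff: it takes about 5 N at 90 mm from the axis, does not spring back, and stays where it is left, so press it right down. Starts between 0 and 0.12 rad.
- tab_c (a joint): Tab at 240 degrees anticlockwise from above from the case's x axis; same as tab a: 0 rad standing up, 0.5 rad fully home.
Mind the look-alikes: they are no part of the job. Leave any green or turquoise look-alike of the case alone.

How it is judged (in metres and radians):
At the end, for the whole second after the job is handed in: All three tabs of the large case are snapped home: each hinge angle above 0.38 rad (fully home, level, is 0.5; up is 0), and they stay so (value of joint each of tab_a, tab_b, tab_c above 0.38 rad); the robot touches nothing.
It also fails if it takes over 35 s, if anything falls off the work surface, if the arm or the gripper's body presses on something with over 40 N, if the wrist force passes 120 N, or if a joint passes its speed limit or range.

## Working session

There is one attempt and no reset: what is moved stays moved. The work goes in short steps, Python scripts to look and compute and a tool call to move; the robot and the scene stay as the last step left them, time stands still between calls to the robot, and variables do not carry over. Pictures are saved under pics/ and viewed, at most 10 in all, crops included, and the job is handed in when it is done.

Besides the shell and the picture viewer there is one more tool, called after "Emit:" in YAML: its name, and indented under it one key for each argument. servo_tool: Moves the arm, as the interface text tells. Its arguments: {"type":"object","properties":{"rows":{"type":"array"}},"required":["rows"]}

```bash
mkdir -p pics; python3 - <<'E'
from bench import arm
import cv2
for n in("top","scene"):
    cv2.imwrite(f"pics/{n}0.png",arm.get_image(n)[:,:,::-1])
    p=arm.camera_params(n);print(n,p)
s=arm.read_state();print(s)
E
```

```text
top {'intrinsics': array([[618.32725955,   0.        , 321.89004773],
       [  0.        , 618.32725955, 244.96685393],
       [  0.        ,   0.        ,   1.        ]]), 'R': array([[-0.00574991, -0.99996899, -0.00538084],
       [-0.99514922,  0.0062505 , -0.09817822],
       [ 0.09820881,  0.00479022, -0.9951543 ]]), 't': array([ 130.52109662,  460.54716227, 1549.24339709])}
scene {'intrinsics': array([[502.87360383,   0.        , 318.88584865],
       [  0.        , 502.87360383, 238.63575931],
       [  0.        ,   0.        ,   1.        ]]), 'R': array([[ 0.11899661,  0.99288919,  0.00329531],
       [ 0.73129473, -0.08539893, -0.6766942 ],
       [-0.67160094,  0.08293416, -0.73625681]]), 't': array([-192.77909782, -286.29685252, 1482.98895445])}
{'clock': 0.1, 'joints': array([ 1.58959546e+00,  3.85464269e-01,  6.73445938e-03, -4.00109904e-04,
       -1.19397119e+00, -2.58604582e-01]), 'joint_vel': array([-0.00018989, -0.00294581,  0.00306436,  0.00166034, -0.00178687,
       -0.00072426]), 'joint_efforts': array([ 1.14620540e-03, -3.93325138e+01,  1.88928294e+01,  4.19796556e+00,
       -2.64126691e-03,  3.36944979e-06]), 'position': array([148.31236624, 606.61006893, 230.33445544]), 'ee_rot': array([ 9.92810980e-01, -1.19688835e-01, -5.24950302e-05,  9.68898480e-04]), 'contact_force': array([0.18074051, 0.21274886, 0.30966168]), 'wrist_torque': array([-0.07093093,  0.0319848 , -0.01913687]), 'grasp_force': 0.0, 'gripper_width': 85.32994788757567}
```

View pics/top0.png

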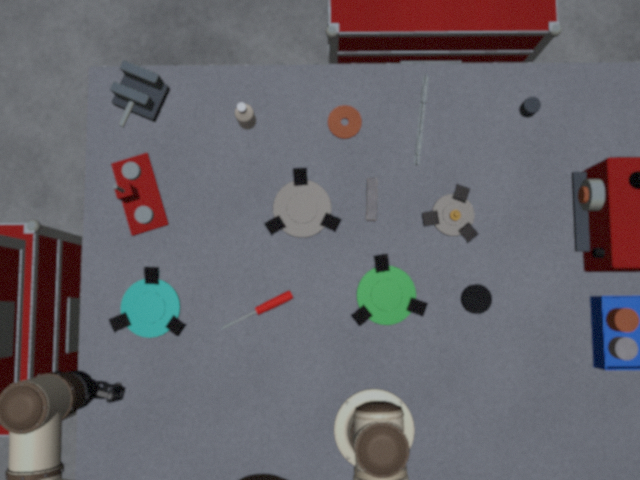

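View pics/scene0.png

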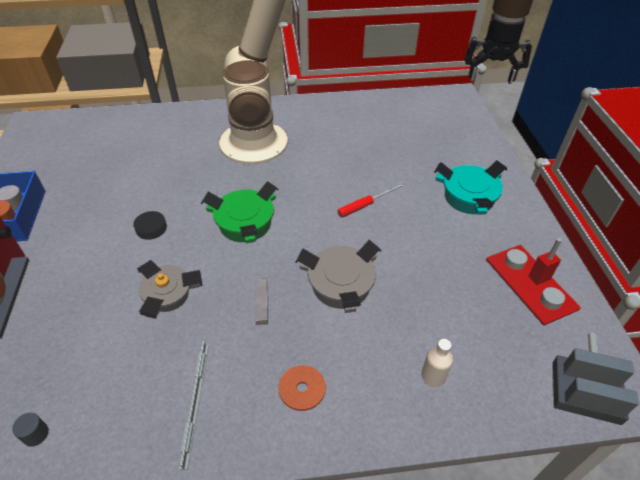

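The top view shows four candidates:
- large grey case at (302,208)
- small grey case at (455,215), with its tabs level
- green case at (386,295)
- turquoise case at (150,308)

The large grey one fits: it is grey and large, and its tabs stand up. In the scene view it is at (342,275). I'll confirm this in one crop and measure it.

```bash
cat > h.py <<'E'
import numpy as np,cv2
from bench import arm
def ray(p,uv,z):
    d=p["R"].T@np.linalg.inv(p["intrinsics"])@np.array([*uv,1.]); c=-p["R"].T@p["t"]
    return c+d*(z-c[2])/d[2]
E
python3 - <<'E'
from h import *
I=cv2.imread("pics/top0.png");p=arm.camera_params("top")
x0,y0,w=252,155,100
c=I[y0:y0+w,x0:x0+w]
cv2.imwrite("pics/crop.png",cv2.resize(c,(600,600),interpolation=cv2.INTER_CUBIC))
def cc(m,amin):
    n,l,s,ce=cv2.connectedComponentsWithStats(m.astype(np.uint8))
    return [(s[i,4],ce[i]+[x0,y0]) for i in range(1,n) if s[i,4]>amin]
g=c.astype(int)
tabs=cc(g.max(2)<50,60)
lid=(g[:,:,2]-g[:,:,0]>3)&(g.min(2)>70)
cs=max(cv2.findContours(lid.astype(np.uint8),0,1)[0],key=cv2.contourArea)
(u,r)=cv2.minEnclosingCircle(cs);C=ray(p,np.array(u)+[x0,y0],50)
print("lid",np.array(u)+[x0,y0],r,C)
T=[ray(p,t[1],63) for t in tabs]
for t,P in zip(tabs,T):
    d=P-C;print(t,P,np.hypot(*d[:2]),np.degrees(np.arctan2(d[1],d[0])))
print("mean tabs",np.mean(T,0))
E
```

```text
lid [301.73098755 208.17536926] 27.89885139465332 [551.92438102 177.76608913  50.        ]
(np.int32(180), array([299.86111111, 176.03888889])) [631.28128585 181.75847371  63.        ] 79.4572682636183 2.880078205854795
(np.int32(180), array([330.45      , 221.68888889])) [515.41255134 105.93467317  63.        ] 80.5783222982423 -116.94418060894195
(np.int32(181), array([274.41436464, 224.66298343])) [508.85675802 245.32957042  63.        ] 80.12268189679384 122.51504056382835
mean tabs [551.8501984 177.6742391  63.       ]
```

View pics/crop.png

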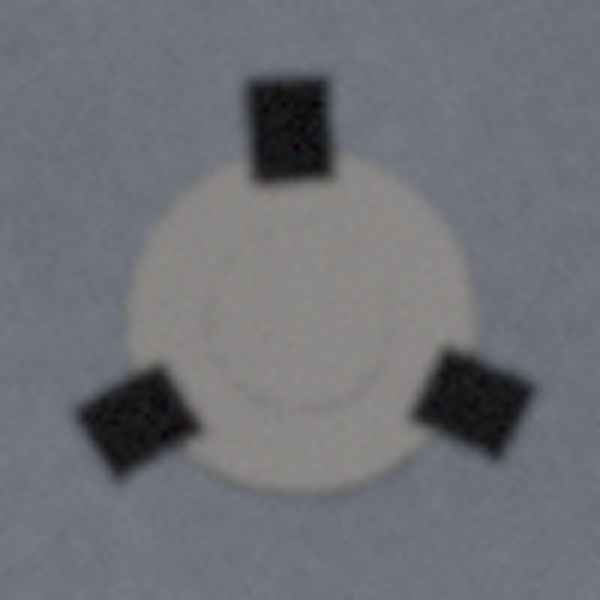

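The crop shows a plain grey large case with three raised black tabs at crop pixels (290,130), (138,420) and (475,400). This is the case meant: centre about (552,178), tab a at about 2.8°. I'll go above tab b first, with the fingers closed.

Emit:
servo_tool:
  rows:
    - [[0,429,259,120,0,0,0],[0,429,259,120,0,0,0],[0,429,259,120,0,0,0],[0,429,259,120,0,0,0],[0,429,259,120,0,0,0],[0,429,259,120,0,0,0],[0,429,259,120,0,0,0],[0,429,259,120,0,0,0],[0,429,259,120,0,0,0],[0,429,259,120,0,0,0]]

```text
clock: 1.35
position: [503.8, 252.9, 110.7]
ee_rot: [0.993, -0.121, -0.0, 0.0]
contact_force: [0.1, -0.2, 0.8]
gripper_width: -0.2
grasp_force: 0.0
```

Emit:
servo_tool:
  rows:
    - [[0,0,0,35,0,0,0],[0,0,0,42,0,0,0],[0,0,0,47,0,0,0],[0,0,0,52,0,0,0],[0,0,0,56,0,0,0],[0,0,0,58,0,0,0],[0,0,0,58,0,0,0]]

```text
clock: 2.22
position: [504.3, 254.7, 54.1]
ee_rot: [0.993, -0.119, 0.001, -0.001]
contact_force: [-1.8, 3.4, 4.1]
gripper_width: 0.0
grasp_force: 2.5
```

Emit:
servo_tool:
  rows:
    - [[0,0,0,2,0,0,0],[0,0,0,4,0,0,0],[0,0,0,4,0,0,0]]

```text
clock: 2.6
position: [504.5, 254.8, 53.8]
ee_rot: [0.993, -0.119, 0.002, -0.001]
contact_force: [-9.9, 1.8, 25.7]
gripper_width: -0.2
grasp_force: 13.1
```

Tab b is on its hard stop (z 53.8, force up to 26 N). Next I lift and go to tab c.

Emit:
servo_tool:
  rows:
    - [[0,0,0,-30,0,0,0],[0,0,0,-62,0,0,0],[0,45,149,-62,0,0,0],[0,45,149,-62,0,0,0],[0,45,149,-62,0,0,0],[0,45,149,-62,0,0,0],[0,45,149,-62,0,0,0]]

```text
clock: 3.48
position: [511.8, 98.0, 110.9]
ee_rot: [0.993, -0.12, -0.0, 0.0]
contact_force: [0.6, 0.4, -0.2]
gripper_width: 0.2
grasp_force: 0.0
```

Emit:
servo_tool:
  rows:
    - [[0,0,0,35,0,0,0],[0,0,0,42,0,0,0],[0,0,0,47,0,0,0],[0,0,0,52,0,0,0],[0,0,0,56,0,0,0],[0,0,0,59,0,0,0],[0,0,0,61,0,0,0],[0,0,0,62,0,0,0],[0,0,0,62,0,0,0]]

```text
clock: 4.6
position: [512.6, 98.2, 53.8]
ee_rot: [0.993, -0.119, 0.001, 0.0]
contact_force: [-9.2, -3.1, 30.7]
gripper_width: -0.3
grasp_force: 15.3
```

Emit:
servo_tool:
  rows:
    - [[0,0,0,-30,0,0,0],[0,0,0,-62,0,0,0],[0,107,-113,-62,0,0,0],[0,107,-113,-62,0,0,0],[0,107,-113,-62,0,0,0],[0,107,-113,-62,0,0,0],[0,107,-113,-62,0,0,0]]

```text
clock: 5.48
position: [642.0, 182.4, 110.6]
ee_rot: [0.993, -0.12, -0.001, 0.0]
contact_force: [-0.1, 0.6, 0.5]
gripper_width: -0.1
grasp_force: 0.0
```

Emit:
servo_tool:
  rows:
    - [[0,0,0,35,0,0,0],[0,0,0,42,0,0,0],[0,0,0,47,0,0,0],[0,0,0,52,0,0,0],[0,0,0,56,0,0,0],[0,0,0,59,0,0,0],[0,0,0,61,0,0,0],[0,0,0,62,0,0,0],[0,0,0,62,0,0,0]]

```text
clock: 6.6
position: [644.1, 183.1, 54.0]
ee_rot: [0.993, -0.119, 0.002, -0.001]
contact_force: [-3.1, -1.4, 19.3]
gripper_width: -0.0
grasp_force: 9.8
```

Emit:
servo_tool:
  rows:
    - [[0,0,0,-30,0,0,0],[0,0,0,-90,0,0,0],[0,-100,-200,-150,0,0,0],[0,-100,-200,-150,0,0,0],[0,-100,-200,-150,0,0,0],[0,-100,-200,-150,0,0,0],[0,-100,-200,-150,0,0,0],[0,-100,-200,-150,0,0,0]]

```text
clock: 7.6
position: [591.8, 400.0, 197.3]
ee_rot: [0.993, -0.12, -0.002, 0.001]
contact_force: [1.0, -0.3, 0.3]
gripper_width: 0.4
grasp_force: 0.0
```

```bash
python3 - <<'E'
from h import *
I=arm.get_image("scene")[:,:,::-1]; J=arm.get_image("top")[:,:,::-1]
a=cv2.resize(I[220:330,280:400],(400,367),interpolation=2);b=cv2.resize(J[155:256,247:357],(400,367),interpolation=2)
cv2.imwrite("pics/end.png",np.hstack([a,b]));print(arm.read_state()["contact_force"])
E
```

```text
[-0.49449565  0.36621309 -0.14821919]
```

View pics/end.png

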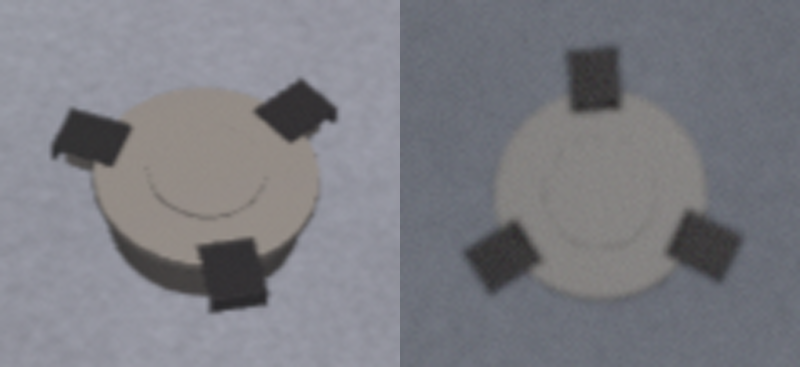

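The picture shows all three tabs lying level: left half at (92,137), (297,110) and (233,275), right half at (595,80), (503,257) and (705,245). The arm is clear of the case and the force reads about zero.

```bash
python3 -c "
from bench import arm
print(arm.job_done())"
```

```text
the job is handed in; nothing more can be done
None
```

All three tabs of the large grey case were pressed down to their hard stops and look level in the final pictures; I handed the job in at about 8 s with the arm clear, though no verdict came back.

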